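# Load the press dies and dock their tray

### The arm

A 7-joint arm with a two-finger parallel gripper is mounted at the origin on the work surface. World frame = base frame: x ahead of the robot, y to its left, z up, the work surface at z = 0. Lengths are in m, angles in rad, forces in N, time in s.
With the tool pointing down it reaches from about 0.425 to 0.925 m from the base axis. Payload 6.8 kg.
Tool frame: the origin (TCP) lies between the finger pads; the fingertips stand r.tcp_to_tips ahead of it and the grasp point (between the pads) lies 3 mm ahead of it (r.tcp_to_tips is the distance from the TCP to the fingertips, in m); z points along the fingers, y is the line along which they close (so a half turn about z gives the same grasp; the last joint's range is limited). The gripper opens to 85 mm and grips with 20 to 120 N. Pads are 22 mm wide; open, the fingers measure 114 mm over their backs; the gripper's body (76 mm by 85 mm) begins 54 mm behind the grasp point. The pads swing forward as they close: fully open they stand 13 mm farther back than shut.
Start: joints at [1.055, 0.477, 0.022, 1.555, -0.011, 1.109, -0.083], TCP at [0.268, -0.62, 0.253] pointing down, gripper open.
Joint ranges: [-2.96, 2.96], [-0.34, 2.1], [-1.41, 1.46], [0.24, 2.44], [-1.37, 4.51], [0.17, 1.92], [-2.96, 2.96]. Speed limits (rad/s): [2.39, 2.39, 3.14, 3.14, 3.14, 3.14, 3.14].

### API

Orientations are given as a rotation vector (axis times angle).
In Python, from bench import r gives the robot as it stands. The module is installed in compiled form; this text tells all that it offers.
- The arm moves only by the tool step_arm, never from a script. Its argument "moves" is a list of rows, each an object of numbers: "rx", "ry", "rz": the turn, a rotation vector about the tool's x, y, z in degrees; "dx", "dy", "dz": the shift along the tool's x, y, z in mm; "gripper": the opening, from -1 (shut) to 1 (fully open). In form: [{"rx": .., "ry": .., "rz": .., "dx": .., "dy": .., "dz": .., "gripper": ..}, ...]. A call has 1 to 20 rows; each row shifts and turns the commanded pose from where the row before left it, along the tool's axes as they then stand; what a row does not reach is not made up. A row lasts 1/8 s, in which the tool goes at most 62.5 mm and 10.7 degrees, less where a joint would pass 70% of its speed; a pose out of reach is approached as far as the arm can. A call is refused whole if a number of a shift passes 62.5 or a number of a turn 10.7, either way. A call with a gripper value outside its range is refused whole. The fingers move at their own pace and stop on an object; "grip_force" is the grip in N (left out, the last holds). Time passes only in rows, so rows that do not move let the fingers close. It gives the time, the measured TCP pose, the force, the opening and the grip force at its end, in the units of the state.
- r.get_obs(): the state, without advancing time (a new reading comes with each control period).
- r.grab_frame(name): name is "side" or "top" or "wrist"; returns the picture (480x640x3 uint8, blue, green, red); there is no depth.
- r.camera_info(name): a dict with "mtx" (3x3 intrinsics, pixels), "D" ([k1, k2, p1, p2, k3] as OpenCV has them; the pictures are not rectified), "rvec" (rotation vector, rad) and "tvec" (3), from world to camera coordinates, as OpenCV has them. Camera axes: x right, y down, z forward; pixel columns grow to the right and rows downward; lengths in m; the calibration is good to about 2 mm. A picture is of the moment at which its call begins: read the wrist's pose just before it. camera_info takes no time and is no camera call; for the wrist camera it gives the pose at the moment of the call.
- r.hand_in(): hands the job in; it is judged then, once.
The state is a dict: "clock": time; "joints": joint angles; "qvel": joint speeds; "tau": joint torques, N m; "tcp_pos": TCP position; "orientation": TCP orientation; "contact_force": force on the tool from outside, world axes, zero at the start; "moment": the same for the moment, N m; "grip_width": finger opening in m; "gripper_force": force on a finger pad.
Only numpy, scipy, OpenCV 4.12 (cv2) and the standard library are available. Lean on these libraries where they do the work, as an engineer would, in place of code of your own. Each camera call takes 0.05 s, during which the arm holds its last target. There are 200 camera calls.

### The job

Stand the red, yellow and green press dies in the pockets of their own colour in the blue tray, where the black one already sits, and bring the tray, turned end for end, nose first into the guide rails, slid fully home against the red stop. Keep the dies upright and the tray level, and leave everything else on the bench where it is.

Things in the scene. Friction and masses are not known exactly. Their poses are not given: they have to be found in the camera images.
- die_red_mid (a point): red press die, standing upright: red rectangular foot 60 x 37 mm (along its x and y) and 18 mm high, and on the foot's centre a square aluminium shank 22 x 22 mm, sides along x and y, from 18 up to 60 mm, with a red cap band. This point is on its axis, 30 mm above its underside; z up. About 0.13 kg. Either way round fits a pocket. Starts standing on the bench.
- die_yellow_mid (a point): yellow press die, standing upright: yellow rectangular foot 60 x 37 mm (along its x and y) and 18 mm high, and on the foot's centre a square aluminium shank 22 x 22 mm, sides along x and y, from 18 up to 60 mm, with a yellow cap band. This point is on its axis, 30 mm above its underside; z up. About 0.13 kg. Either way round fits a pocket. Starts standing on the bench.
- die_green_mid (a point): green press die, standing upright: green rectangular foot 60 x 37 mm (along its x and y) and 18 mm high, and on the foot's centre a square aluminium shank 22 x 22 mm, sides along x and y, from 18 up to 60 mm, with a green cap band. This point is on its axis, 30 mm above its underside; z up. About 0.13 kg. Either way round fits a pocket. Starts standing on the bench.
- die_black_mid (a point): black press die, standing upright: black rectangular foot 60 x 37 mm (along its x and y) and 18 mm high, and on the foot's centre a square aluminium shank 22 x 22 mm, sides along x and y, from 18 up to 60 mm, with a black cap band. This point is on its axis, 30 mm above its underside; z up. About 0.13 kg. Either way round fits a pocket. It already stands in the black pocket of the tray and is to stay there.
- tray_mid (a point): loose blue plastic die tray, about 0.3 kg empty; this point is its centre, 42.5 mm above its underside; +x to the nose, y across, z up. 190 mm long (x -95 to 95). Bottom flange 6 mm thick, 118 mm wide. On it four pockets in two rows; walls 4 mm thick, tops 22 mm above the underside, 104 mm wide over the outer walls.
- tray_fin (a point): top centre of the grey upright carrying fin in the middle of the tray: 12 mm thick along the tray's x, 60 mm wide along y, top 85 mm above the tray's underside.
- tray_nose (a point): middle of the tray's nose edge (tray x = +95 mm), underside; the flange tapers over the last 20 mm to about 96 mm wide. This end enters the rails.
- tray_tail (a point): middle of the tray's tail edge (tray x = -95 mm), underside; here, from x -95 to -75, flat ears make the flange 144 mm wide, too wide for the rails.
- pocket_red (a point): pocket of the tray with a red floor and a red mark on the flange beside it: this point is the centre of its floor (6 mm above the tray's underside), axes as the tray's. Open top, 70 mm along the tray's x by 46 mm along y, 16 mm deep. In the tray it is at x +52, y +25 mm.
- pocket_yellow (a point): pocket of the tray with a yellow floor and a yellow mark on the flange beside it: this point is the centre of its floor (6 mm above the tray's underside), axes as the tray's. Open top, 70 mm along the tray's x by 46 mm along y, 16 mm deep. In the tray it is at x +52, y -25 mm.
- pocket_green (a point): pocket of the tray with a green floor and a green mark on the flange beside it: this point is the centre of its floor (6 mm above the tray's underside), axes as the tray's. Open top, 70 mm along the tray's x by 46 mm along y, 16 mm deep. In the tray it is at x -52, y +25 mm.
- pocket_black (a point): pocket of the tray with a black floor and a black mark on the flange beside it: this point is the centre of its floor (6 mm above the tray's underside), axes as the tray's. Open top, 70 mm along the tray's x by 46 mm along y, 16 mm deep. In the tray it is at x -52, y -25 mm.
- dock: fixed dock on the bench: two parallel aluminium guide rails and a red end stop 30 mm high. Its origin, at bench level, is where the centre of the tray's underside is when fully home; its +x is the direction in which the tray slides in and its nose must point. The tray's nose then meets the stop (face at x = +96 mm), its ears just short of the rail ends. No latch or spring.
- dock_mouth (a point): middle of the open mouth of the rails at bench level (dock x = -77 mm), axes as the dock's. The rails run from here 172 mm along +x. Inner walls 125 mm apart; lips from 10 to 15 mm above the bench reach inwards to 112 mm apart, over the tray's flange, so the tray can only slide in level along the bench from the mouth.
- tin_mid (a point): bystander, leave alone: brass-coloured wax tin, radius 25 mm, 45 mm high; point at its middle.
- dye_mid (a point): bystander, leave alone: amber dye bottle with black cap, radius 21 mm, 120 mm high, upright; point at its middle.
- glue_mid (a point): bystander, leave alone: white glue jar, radius 20 mm, 75 mm high; point at its middle.
- driver_mid (a point): bystander, leave alone: screwdriver lying on the bench, 170 mm long along its x; point at its middle.
- scissors_mid (a point): bystander, leave alone: orange-handled scissors lying flat, 175 mm long along their x, 10 mm high; point at its middle.

How it is judged:
At the end, for the whole second after the job is handed in: All four dies stand upright on the floor of the pocket of their own colour (within 7 mm of its centre, 4 mm in height, 0.08 rad), and the tray lies flat in the rails, nose towards the red stop and within 8 mm of fully home (8 mm sideways, 0.08 rad) (x of die_red_mid in the frame of pocket_red between -0.007 and 0.007 m and y of die_red_mid in the frame of pocket_red between -0.007 and 0.007 m and z of die_red_mid in the frame of pocket_red between 0.026 and 0.034 m and angle between each of die_red_mid, die_yellow_mid, die_green_mid, die_black_mid's own z axis and vertical below 0.08 rad and x of die_yellow_mid in the frame of pocket_yellow between -0.007 and 0.007 m and y of die_yellow_mid in the frame of pocket_yellow between -0.007 and 0.007 m and z of die_yellow_mid in the frame of pocket_yellow between 0.026 and 0.034 m and x of die_green_mid in the frame of pocket_green between -0.007 and 0.007 m and y of die_green_mid in the frame of pocket_green between -0.007 and 0.007 m and z of die_green_mid in the frame of pocket_green between 0.026 and 0.034 m and x of die_black_mid in the frame of pocket_black between -0.007 and 0.007 m and y of die_black_mid in the frame of pocket_black between -0.007 and 0.007 m and z of die_black_mid in the frame of pocket_black between 0.026 and 0.034 m and x of tray_mid in the frame of dock between -0.008 and 0.006 m and y of tray_mid in the frame of dock between -0.008 and 0.008 m and z of tray_mid in the frame of dock between 0.038 and 0.047 m and angle between tray_mid's own z axis and vertical below 0.05 rad and angle between the x axis of tray_mid and the x axis of dock, either way round below 0.08 rad and x of pocket_red in the frame of dock between 0.03 and 0.07 m); the robot touches nothing.
It fails at once if a bystander (tin, bottle, jar, screwdriver or scissors) is shifted by more than 30 mm (distance of any of tin_mid, dye_mid, glue_mid, driver_mid, scissors_mid from where it was at the start of the episode above 0.03 m).
It fails at once if a die is tipped over (angle between any of die_red_mid, die_yellow_mid, die_green_mid, die_black_mid's own z axis and vertical above 0.6 rad).
It fails at once if the tray is tipped steeply (angle between tray_mid's own z axis and vertical above 0.5 rad).
It also fails if it takes over 72 s, if anything falls off the work surface, if the arm or the gripper's body presses on something with over 40 N, if the wrist force passes 120 N, or if a joint passes its speed limit or range.

## Working session

There is one attempt and no reset: what is moved stays moved. The work goes in short steps, Python scripts to look and compute and a tool call to move; the robot and the scene stay as the last step left them, time stands still between calls to the robot, and variables do not carry over. Pictures are saved under pics/ and viewed, at most 10 in all, crops included, and the job is handed in when it is done.

Besides the shell and the picture viewer there is one more tool, called after ">>>" by a JSON object that holds its "method" and its "body", one argument or row to a line. step_arm: Moves the arm, as the interface text tells. Its arguments: {"type":"object","properties":{"moves":{"type":"array","items":{"type":"object","properties":{"rx":{"type":"number"},"ry":{"type":"number"},"rz":{"type":"number"},"dx":{"type":"number"},"dy":{"type":"number"},"dz":{"type":"number"},"gripper":{"type":"number"}}}},"grip_force":{"type":"number"}},"required":["moves"]}

```bash
mkdir -p pics; python3 - <<'E'
from bench import r
import cv2
for n in("top","side"):
    f=r.grab_frame(n); cv2.imwrite(f"pics/{n}0.png",f)
    c=r.camera_info(n); print(n,c)
o=r.get_obs();print(o,r.tcp_to_tips)
E
```

```text
top {'mtx': array([[542.98944455,   0.        , 319.11402066],
       [  0.        , 542.98944455, 234.91150534],
       [  0.        ,   0.        ,   1.        ]]), 'D': array([-0.07127519,  0.        ,  0.        ,  0.        ,  0.        ]), 'rvec': array([ 2.18575333, -2.18748365,  0.0878321 ]), 'tvec': array([-0.05017699,  0.54473407,  1.3128686 ])}
side {'mtx': array([[594.31692714,   0.        , 331.02408919],
       [  0.        , 594.31692714, 237.21885055],
       [  0.        ,   0.        ,   1.        ]]), 'D': array([0.0235281, 0.       , 0.       , 0.       , 0.       ]), 'rvec': array([ 0.9954154 , -2.48986027,  0.97640854]), 'tvec': array([0.33746567, 0.34459556, 1.06319024])}
{'clock': 0.1, 'joints': array([ 1.05489532,  0.47778981,  0.02234131,  1.55633884, -0.01151921,
        1.10929483, -0.08315943]), 'qvel': array([-0.00084762, -0.00226079, -0.00090115, -0.00271538, -0.00018827,
        0.00088738, -0.00189062]), 'tau': array([ 4.87750236e-03, -5.97761786e+01,  1.61429219e+00, -2.81953096e+01,
        1.29552896e-02,  5.08534518e-03,  3.60818575e-06]), 'tcp_pos': array([ 0.26750186, -0.61919457,  0.25238015]), 'orientation': array([-3.07491858e+00, -6.35738600e-01,  7.06951352e-04]), 'contact_force': array([0.23201319, 0.09135288, 0.51720672]), 'moment': array([-0.03335581, -0.01025799, -0.00437501]), 'gripper_force': 0.0, 'grip_width': 0.08541890368791952} 0.022
```

View pics/top0.png

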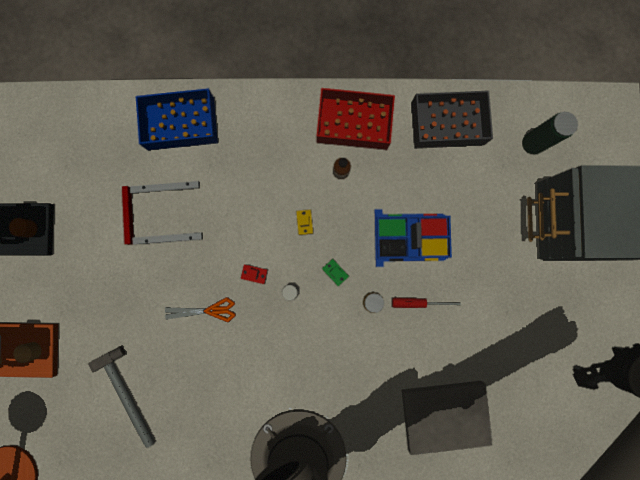

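View pics/side0.png

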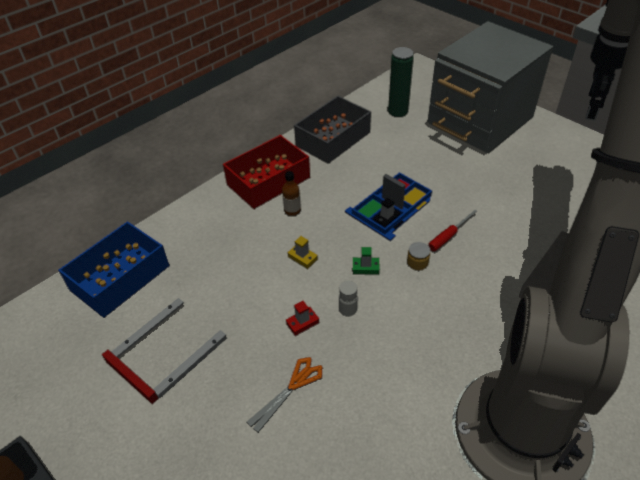

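The top view (up = +x, left = +y) shows red die (254,273), yellow die (305,222), green die (335,271) and tray about (413,237) with its ears to the left, so the nose points to −y. The dock stop is at (127,215) with its mouth to the right, near col 200. The side view agrees with this.

```bash
cat > h.py <<'E'
from bench import r
import cv2, numpy as np
def ray(info,uv,z):
    uv=np.array(uv,float).reshape(-1,1,2)
    n=cv2.undistortPoints(uv,info["mtx"],info["D"]).reshape(-1,2)
    R=cv2.Rodrigues(info["rvec"])[0]; c=-R.T@info["tvec"]
    d=np.c_[n,np.ones(len(n))]@R
    return c+d*((z-c[2])/d[:,2])[:,None]
def proj(info,P):
    return cv2.projectPoints(np.array(P,float).reshape(-1,3),info["rvec"],info["tvec"],info["mtx"],info["D"])[0].reshape(-1,2)
H={"red":[(0,8),(172,180)],"yellow":[(22,33)],"green":[(45,80)],"blue":[(100,125)]}
def mask(f,c,s=130,v=40):
    h=cv2.cvtColor(f,cv2.COLOR_BGR2HSV); m=0
    for a,b in H[c]: m=m|cv2.inRange(h,(a,s,v),(b,255,255))
    return m
def blobs(m,amin):
    cs=cv2.findContours(m,cv2.RETR_EXTERNAL,cv2.CHAIN_APPROX_NONE)[0]
    return sorted([c for c in cs if cv2.contourArea(c)>amin],key=cv2.contourArea,reverse=True)
def rect(info,c,z):
    "min-area rectangle of a contour cast on plane z: centre, sizes (long, short), long-axis angle deg"
    P=ray(info,c.reshape(-1,2),z)[:,:2]
    (ce,(w,h),a)=cv2.minAreaRect((P*1000).astype(np.float32))
    if w<h: w,h,a=h,w,a+90
    return np.round(ce,1),round(w,1),round(h,1),round((a+90)%180-90,1)
def pose():
    o=r.get_obs(); R=cv2.Rodrigues(o["orientation"])[0]
    return o["tcp_pos"],R,np.degrees(np.arctan2(R[1,0],R[0,0])),o
def go(x,y,z,yaw=None):
    "turn (rz deg) first, then shifts (mm) in tool axes after the turn"
    p,R,psi,o=pose(); yaw=psi if yaw is None else yaw
    a=np.radians(yaw); d=(np.array([x,y,z])-p)*1000
    print("yaw now %.1f rz %.1f | dx %.1f dy %.1f dz %.1f"%(psi,-(yaw-psi),d[0]*np.cos(a)+d[1]*np.sin(a),d[0]*np.sin(a)-d[1]*np.cos(a),-d[2]),"t",round(o["clock"],2))
E
python3 - <<'E'
from h import *
i=r.camera_info("top"); f=cv2.imread("pics/top0.png")
for c,z in(("red",.018),("yellow",.018),("green",.018),("blue",.006)):
    for b in blobs(mask(f,c),60): print(c,cv2.boundingRect(b),rect(i,b,z))
s=[b for b in blobs(mask(f,"red"),60) if cv2.boundingRect(b)[0]<140]
for b in s: print("stop",rect(i,b,.03))
print("rails px",ray(i,[(200,184),(202,236),(127,187),(127,243)],.015))
print("bystanders",ray(i,[(342,168),(290,291),(373,302),(395,302),(460,303),(235,305),(166,313)],.02).round(3))
w=r.camera_info("wrist"); R=cv2.Rodrigues(w["rvec"])[0]; p,Rt,psi,o=pose()
print("wrist K",w["mtx"][0,0],"cam in tool",Rt.T@(-R.T@w["tvec"]-p),"axis",Rt.T@R.T, psi)
E
```

```text
red (317, 88, 78, 62) (array([ 838.7, -141.3]), 186.4, 141.6, 84.3)
red (421, 219, 26, 17) (array([ 564.4, -333.6]), 62.8, 39.7, -90.0)
red (241, 265, 26, 19) (array([449.6, 109.7]), 60.0, 36.3, 76.8)
red (122, 186, 9, 59) (array([595.3, 429.5]), 146.0, 16.2, 4.4)
red (392, 298, 35, 10) (array([ 378.9, -270.5]), 83.7, 21.9, 89.7)
yellow (422, 239, 26, 17) (array([ 514.8, -335.1]), 62.4, 39.5, 90.0)
yellow (296, 210, 17, 25) (array([577.3, -14. ]), 60.4, 36.1, 5.8)
green (379, 219, 27, 17) (array([ 564.4, -230.6]), 64.8, 39.7, 90.0)
green (323, 259, 25, 27) (array([454.4, -88.8]), 57.0, 34.7, 44.8)
blue (136, 89, 78, 56) (array([849.3, 318. ]), 190.6, 127.8, -83.8)
blue (375, 210, 77, 56) (array([ 540.7, -284. ]), 188.7, 137.2, -89.2)
stop (array([593.9, 425.2]), 144.7, 16.1, 4.4)
rails px [[0.67234164 0.24574815 0.015     ]
 [0.54255786 0.23861243 0.015     ]
 [0.66548181 0.42958035 0.015     ]
 [0.52524737 0.42575384 0.015     ]]
bystanders [[ 0.711 -0.108  0.02 ]
 [ 0.408  0.021  0.02 ]
 [ 0.381 -0.182  0.02 ]
 [ 0.38  -0.236  0.02 ]
 [ 0.377 -0.396  0.02 ]
 [ 0.374  0.155  0.02 ]
 [ 0.354  0.324  0.02 ]]
wrist K 372.5040322497432 cam in tool [ 0.07686641 -0.00134247 -0.12094055] axis [[ 9.04082770e-05 -9.52636738e-01 -3.04110569e-01]
 [ 9.99999856e-01 -7.47075228e-05  5.31311343e-04]
 [-5.28866052e-04 -3.04110573e-01  9.52636594e-01]] 23.36260972250436
```

```bash
python3 -c "
from h import *
go(.54,-.283,.25,0)"
```

```text
yaw now 23.4 rz 23.4 | dx 272.5 dy -336.2 dz 2.4 t 0.1
```

>>> {"method": "step_arm", "body": {
  "moves": [
    {"rz": 7.8},
    {"rz": 7.8},
    {"rz": 7.8},
    {"dx": 34,"dy": -42},
    {"dx": 34,"dy": -42},
    {"dx": 34,"dy": -42},
    {"dx": 34,"dy": -42},
    {"dx": 34,"dy": -42},
    {"dx": 34,"dy": -42},
    {"dx": 34,"dy": -42},
    {"dx": 34,"dy": -42,"gripper": 0.2},
    {}
  ]
}}

```text
invalid input at $.moves[0]: expected keys rx, ry, rz, dx, dy, dz, gripper
```

```bash
python3 - <<'E'
from h import *
p,R,psi,o=pose(); i=r.camera_info("wrist"); f=r.grab_frame("wrist"); cv2.imwrite("pics/w1.png",f)
print(p,psi,o["grip_width"],abs(o["qvel"]).max())
for c,z in(("red",.006),("yellow",.006),("green",.006),("blue",.006)):
    for b in blobs(mask(f,c),150): print(c,cv2.boundingRect(b),rect(i,b,z),rect(i,b,.018))
E
```

```text
[ 0.26750186 -0.61919457  0.25238015] 23.36260972250436 0.08541890368791952 0.002715381554794897
```

View pics/w1.png

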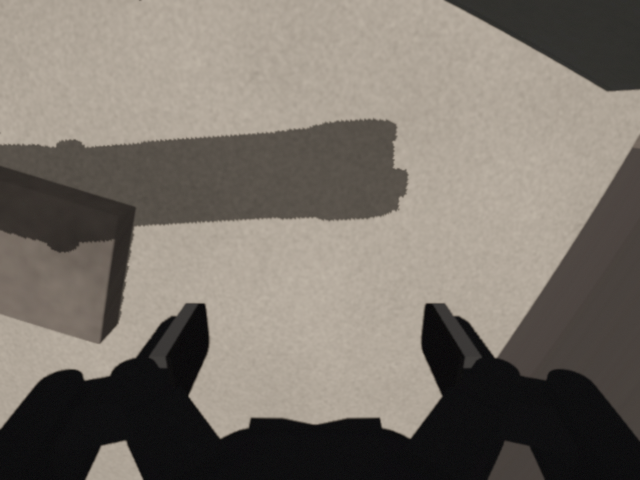

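The move was refused because every key is needed, so this picture shows only bare bench. The fingertips sit at about row 305, columns 190 and 440, and everything above row 300 is clear view.

>>> {"method": "step_arm", "body": {
  "moves": [
    {"rx": 0,"ry": 0,"rz": 7.8,"dx": 0,"dy": 0,"dz": 0,"gripper": 0.2},
    {"rx": 0,"ry": 0,"rz": 7.8,"dx": 0,"dy": 0,"dz": 0,"gripper": 0.2},
    {"rx": 0,"ry": 0,"rz": 7.8,"dx": 0,"dy": 0,"dz": 0,"gripper": 0.2},
    {"rx": 0,"ry": 0,"rz": 0,"dx": 34,"dy": -42,"dz": 0,"gripper": 0.2},
    {"rx": 0,"ry": 0,"rz": 0,"dx": 34,"dy": -42,"dz": 0,"gripper": 0.2},
    {"rx": 0,"ry": 0,"rz": 0,"dx": 34,"dy": -42,"dz": 0,"gripper": 0.2},
    {"rx": 0,"ry": 0,"rz": 0,"dx": 34,"dy": -42,"dz": 0,"gripper": 0.2},
    {"rx": 0,"ry": 0,"rz": 0,"dx": 34,"dy": -42,"dz": 0,"gripper": 0.2},
    {"rx": 0,"ry": 0,"rz": 0,"dx": 30,"dy": -42,"dz": 0,"gripper": 0.2},
    {"rx": 0,"ry": 0,"rz": 0,"dx": 20,"dy": -42,"dz": 0,"gripper": 0.2},
    {"rx": 0,"ry": 0,"rz": 0,"dx": 0,"dy": -42,"dz": 0,"gripper": 0.2},
    {"rx": 0,"ry": 0,"rz": 0,"dx": 0,"dy": 0,"dz": 0,"gripper": 0.2},
    {"rx": 0,"ry": 0,"rz": 0,"dx": 0,"dy": 0,"dz": 0,"gripper": 0.2}
  ]
}}

```text
clock: 1.78
tcp_pos: [0.4876, -0.2845, 0.2533]
orientation: [3.141, -0.002, -0.0]
contact_force: [-0.1, -0.2, -0.2]
grip_width: 0.0514
gripper_force: 0.0
```

```bash
python3 - <<'E'
from h import *
p,R,psi,o=pose(); i=r.camera_info("wrist"); f=r.grab_frame("wrist"); cv2.imwrite("pics/w2.png",f)
print(p,psi,o["grip_width"],abs(o["qvel"]).max())
for c,z in(("red",.006),("yellow",.006),("green",.006),("blue",.006)):
    for b in blobs(mask(f,c),150): print(c,cv2.boundingRect(b),rect(i,b,z),rect(i,b,.018))
E
```

```text
[ 0.48762251 -0.28454301  0.25328349] -0.06231994329500376 0.05138170647196367 0.016350699379475784
red (336, 95, 69, 46) (array([ 563.4, -336.6]), 65.2, 41.4, -89.6) (array([ 563.4, -334.9]), 63.0, 40.1, -89.6)
red (264, 287, 80, 24) (array([ 373.1, -271.3]), 87.4, 28.2, 90.0) (array([ 379.3, -271.7]), 84.5, 27.3, 90.0)
yellow (336, 149, 67, 43) (array([ 513.5, -337.3]), 65.2, 40.9, -88.6) (array([ 515.2, -335.6]), 63.1, 39.5, -88.6)
yellow (0, 76, 67, 68) (array([575. ,  -1.5]), 68.6, 61.0, -84.6) (array([574.7, -10.7]), 66.4, 59.0, -84.6)
green (225, 96, 71, 46) (array([ 562.5, -232.1]), 66.1, 41.4, 89.8) (array([ 562.6, -233.8]), 64.0, 40.0, 89.8)
green (90, 201, 73, 63) (array([442.2, -78.5]), 69.2, 59.7, -47.8) (array([446.2, -85.1]), 66.9, 57.8, -47.8)
blue (214, 69, 202, 148) (array([ 538.1, -284.8]), 188.6, 140.7, -89.5) (array([ 539. , -284.7]), 182.4, 136.1, -89.5)
```

View pics/w2.png

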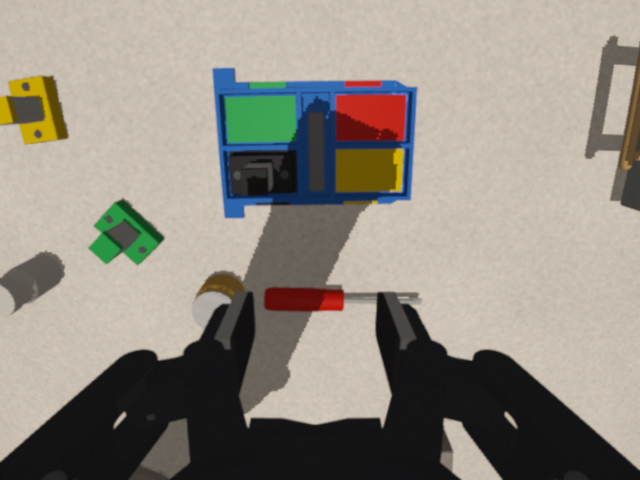

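The wrist view shows the tray at about (315,143): green pocket (260,119), red (370,118), yellow (370,170) and the black die at (262,172). That puts the tray centre at (538,−284.5) mm with yaw about −89.7°. Next I measure the green die from directly above.

```bash
python3 -c "
from h import *
go(.4544,-.166,.2,90)"
```

```text
yaw now -0.1 rz -90.1 | dx 119.2 dy -33.1 dz 53.3 t 1.82
```

>>> {"method": "step_arm", "body": {
  "moves": [
    {"rx": 0,"ry": 0,"rz": -10,"dx": 0,"dy": 0,"dz": 6,"gripper": 0.2},
    {"rx": 0,"ry": 0,"rz": -10,"dx": 0,"dy": 0,"dz": 6,"gripper": 0.2},
    {"rx": 0,"ry": 0,"rz": -10,"dx": 0,"dy": 0,"dz": 6,"gripper": 0.2},
    {"rx": 0,"ry": 0,"rz": -10,"dx": 0,"dy": 0,"dz": 6,"gripper": 0.2},
    {"rx": 0,"ry": 0,"rz": -10,"dx": 0,"dy": 0,"dz": 6,"gripper": 0.2},
    {"rx": 0,"ry": 0,"rz": -10,"dx": 0,"dy": 0,"dz": 6,"gripper": 0.2},
    {"rx": 0,"ry": 0,"rz": -10,"dx": 0,"dy": 0,"dz": 6,"gripper": 0.2},
    {"rx": 0,"ry": 0,"rz": -10,"dx": 0,"dy": 0,"dz": 6,"gripper": 0.2},
    {"rx": 0,"ry": 0,"rz": -10,"dx": 0,"dy": 0,"dz": 5,"gripper": 0.2},
    {"rx": 0,"ry": 0,"rz": 0,"dx": 40,"dy": -11,"dz": 0,"gripper": 0.2},
    {"rx": 0,"ry": 0,"rz": 0,"dx": 40,"dy": -11,"dz": 0,"gripper": 0.2},
    {"rx": 0,"ry": 0,"rz": 0,"dx": 39,"dy": -11,"dz": 0,"gripper": 0.2},
    {"rx": 0,"ry": 0,"rz": 0,"dx": 0,"dy": 0,"dz": 0,"gripper": 0.2},
    {"rx": 0,"ry": 0,"rz": 0,"dx": 0,"dy": 0,"dz": 0,"gripper": 0.2}
  ]
}}

```text
clock: 3.58
tcp_pos: [0.4552, -0.1665, 0.2004]
orientation: [2.224, 2.218, -0.0]
contact_force: [0.3, -0.6, -0.1]
grip_width: 0.0516
gripper_force: 0.0
```

```bash
cat > die.py <<'E'
from h import *
import sys
c=sys.argv[1]; p,R,psi,o=pose(); i=r.camera_info("wrist"); f=r.grab_frame("wrist"); cv2.imwrite(f"pics/die_{c}.png",f)
print(p,psi,o["grip_width"],abs(o["qvel"]).max())
for b in blobs(mask(f,c),300): print(cv2.boundingRect(b),rect(i,b,.018))
E
python3 die.py green; python3 -c "
from h import *
go(.4544,-.0888,.12,45)"
```

```text
[ 0.45515661 -0.16649397  0.20043225] 89.83666956152214 0.051573748829496065 0.009906794627831955
(270, 77, 84, 84) (array([451.3, -90.4]), 57.8, 35.2, 42.4)
(410, 251, 47, 61) (array([ 559.5, -229.4]), 58.9, 37.6, -89.4)
yaw now 89.8 rz 44.8 | dx 54.5 dy -55.6 dz 80.4 t 3.62
```

View pics/die_green.png

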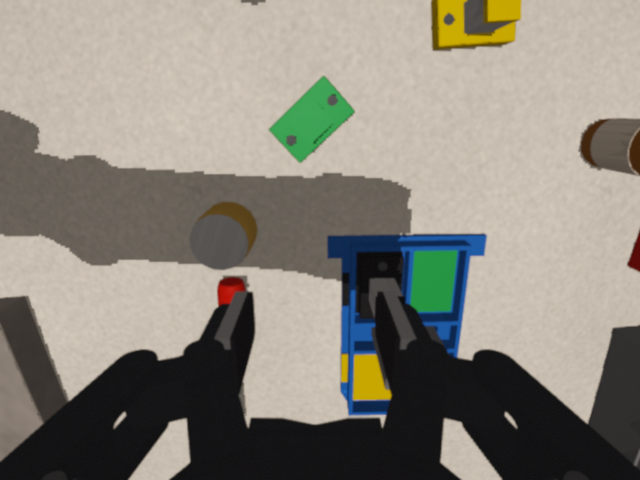

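The vertical wrist view shows the green die at (312,119), measured as centre (451.3,−90.4) mm, long axis 42.4°, 58×35 mm. That matches its given size.

```bash
python3 -c "
from h import *
go(.4513,-.0904,.047,42.4)"
```

```text
yaw now 89.8 rz 47.4 | dx 48.5 dy -59.0 dz 153.4 t 3.62
```

>>> {"method": "step_arm", "body": {
  "grip_force": 40,
  "moves": [
    {"rx": 0,"ry": 0,"rz": 9.5,"dx": 0,"dy": 0,"dz": 0,"gripper": 0.2},
    {"rx": 0,"ry": 0,"rz": 9.5,"dx": 0,"dy": 0,"dz": 0,"gripper": 0.2},
    {"rx": 0,"ry": 0,"rz": 9.5,"dx": 0,"dy": 0,"dz": 0,"gripper": 0.2},
    {"rx": 0,"ry": 0,"rz": 9.5,"dx": 0,"dy": 0,"dz": 0,"gripper": 0.2},
    {"rx": 0,"ry": 0,"rz": 9.4,"dx": 0,"dy": 0,"dz": 0,"gripper": 0.2},
    {"rx": 0,"ry": 0,"rz": 0,"dx": 24.5,"dy": -29.5,"dz": 30,"gripper": 0.2},
    {"rx": 0,"ry": 0,"rz": 0,"dx": 24,"dy": -29.5,"dz": 30,"gripper": 0.2},
    {"rx": 0,"ry": 0,"rz": 0,"dx": 0,"dy": 0,"dz": 40,"gripper": 0.2},
    {"rx": 0,"ry": 0,"rz": 0,"dx": 0,"dy": 0,"dz": 33,"gripper": 0.2},
    {"rx": 0,"ry": 0,"rz": 0,"dx": 0,"dy": 0,"dz": 20,"gripper": 0.2},
    {"rx": 0,"ry": 0,"rz": 0,"dx": 0,"dy": 0,"dz": 0,"gripper": 0.2},
    {"rx": 0,"ry": 0,"rz": 0,"dx": 0,"dy": 0,"dz": 0,"gripper": 0.2}
  ]
}}

```text
clock: 5.12
tcp_pos: [0.4516, -0.0893, 0.0478]
orientation: [2.927, 1.138, 0.001]
contact_force: [0.8, -0.8, 0.6]
grip_width: 0.0513
gripper_force: 0.0
```

>>> {"method": "step_arm", "body": {
  "moves": [
    {"rx": 0,"ry": 0,"rz": 0,"dx": 0,"dy": 0,"dz": 0,"gripper": -1},
    {"rx": 0,"ry": 0,"rz": 0,"dx": 0,"dy": 0,"dz": 0,"gripper": -1},
    {"rx": 0,"ry": 0,"rz": 0,"dx": 0,"dy": 0,"dz": 0,"gripper": -1},
    {"rx": 0,"ry": 0,"rz": 0,"dx": 0,"dy": 0,"dz": 0,"gripper": -1}
  ]
}}

```text
clock: 5.62
tcp_pos: [0.4517, -0.0888, 0.0482]
orientation: [2.926, 1.139, 0.002]
contact_force: [-1.2, -1.1, 6.1]
grip_width: 0.0213
gripper_force: 43.5
```

```bash
python3 -c "
from h import *
p,R,psi,o=pose();print(p,psi,o['contact_force'])
go(.563,-.2324,.2,89.9)"
```

```text
[ 0.45166147 -0.08884247  0.04820271] 42.544831300755575 [-1.1947479  -1.09486516  6.13955843]
yaw now 42.5 rz -47.4 | dx -143.4 dy 111.6 dz -151.8 t 5.62
```

>>> {"method": "step_arm", "body": {
  "moves": [
    {"rx": 0,"ry": 0,"rz": 0,"dx": 0,"dy": 0,"dz": -20,"gripper": -1},
    {"rx": 0,"ry": 0,"rz": 0,"dx": 0,"dy": 0,"dz": -40,"gripper": -1},
    {"rx": 0,"ry": 0,"rz": -9.5,"dx": 0,"dy": 0,"dz": -30,"gripper": -1},
    {"rx": 0,"ry": 0,"rz": -9.5,"dx": 0,"dy": 0,"dz": -30,"gripper": -1},
    {"rx": 0,"ry": 0,"rz": -9.5,"dx": 0,"dy": 0,"dz": -10,"gripper": -1},
    {"rx": 0,"ry": 0,"rz": -9.5,"dx": 0,"dy": 0,"dz": 0,"gripper": -1},
    {"rx": 0,"ry": 0,"rz": -9.4,"dx": 0,"dy": 0,"dz": 0,"gripper": -1},
    {"rx": 0,"ry": 0,"rz": 0,"dx": -30,"dy": 22,"dz": 0,"gripper": -1},
    {"rx": 0,"ry": 0,"rz": 0,"dx": -40,"dy": 32,"dz": 0,"gripper": -1},
    {"rx": 0,"ry": 0,"rz": 0,"dx": -40,"dy": 32,"dz": 0,"gripper": -1},
    {"rx": 0,"ry": 0,"rz": 0,"dx": -32,"dy": 25.5,"dz": 0,"gripper": -1},
    {"rx": 0,"ry": 0,"rz": 0,"dx": 0,"dy": 0,"dz": 40,"gripper": -1},
    {"rx": 0,"ry": 0,"rz": 0,"dx": 0,"dy": 0,"dz": 40,"gripper": -1},
    {"rx": 0,"ry": 0,"rz": 0,"dx": 0,"dy": 0,"dz": 0,"gripper": -1},
    {"rx": 0,"ry": 0,"rz": 0,"dx": 0,"dy": 0,"dz": 0,"gripper": -1}
  ]
}}

```text
clock: 7.5
tcp_pos: [0.5629, -0.2306, 0.0986]
orientation: [2.221, 2.22, 0.001]
contact_force: [0.5, 0.2, 0.3]
grip_width: 0.0214
gripper_force: 42.4
```

```bash
python3 -c "
from h import *
go(.563,-.231,.0555,89.9)
f=r.grab_frame('wrist'); cv2.imwrite('pics/pl1.png',f)"
```

```text
yaw now 90.0 rz 0.1 | dx -0.4 dy 0.1 dz 43.1 t 7.5
```

View pics/pl1.png

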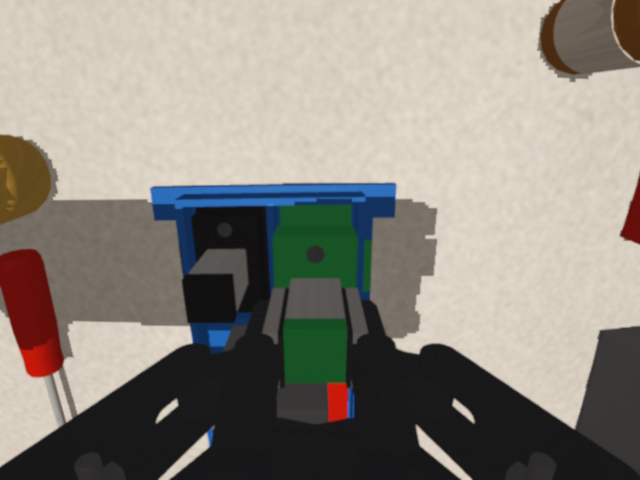

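The green die hangs squarely over its pocket, with foot columns 272–360 inside pocket columns 272–370.

>>> {"method": "step_arm", "body": {
  "moves": [
    {"rx": 0,"ry": 0,"rz": 0,"dx": 0,"dy": 0,"dz": 20,"gripper": -1},
    {"rx": 0,"ry": 0,"rz": 0,"dx": 0,"dy": 0,"dz": 15,"gripper": -1},
    {"rx": 0,"ry": 0,"rz": 0,"dx": 0,"dy": 0,"dz": 8,"gripper": -1},
    {"rx": 0,"ry": 0,"rz": 0,"dx": 0,"dy": 0,"dz": 0,"gripper": -1},
    {"rx": 0,"ry": 0,"rz": 0,"dx": 0,"dy": 0,"dz": 0,"gripper": -1}
  ]
}}

```text
clock: 8.18
tcp_pos: [0.5621, -0.2305, 0.0541]
orientation: [-2.222, -2.22, 0.0]
contact_force: [0.4, 0.1, 1.1]
grip_width: 0.0213
gripper_force: 43.1
```

>>> {"method": "step_arm", "body": {
  "moves": [
    {"rx": 0,"ry": 0,"rz": 0,"dx": 0,"dy": 0,"dz": 0,"gripper": -0.15},
    {"rx": 0,"ry": 0,"rz": 0,"dx": 0,"dy": 0,"dz": 0,"gripper": -0.15},
    {"rx": 0,"ry": 0,"rz": 0,"dx": 0,"dy": 0,"dz": 0,"gripper": -0.15},
    {"rx": 0,"ry": 0,"rz": 0,"dx": 0,"dy": 0,"dz": -20,"gripper": -0.15},
    {"rx": 0,"ry": 0,"rz": 0,"dx": 0,"dy": 0,"dz": -60,"gripper": -0.15},
    {"rx": 0,"ry": 0,"rz": 0,"dx": 0,"dy": 0,"dz": -60,"gripper": 0.2}
  ]
}}

```text
clock: 8.93
tcp_pos: [0.5621, -0.2304, 0.1971]
orientation: [2.222, 2.221, 0.001]
contact_force: [1.1, -0.9, -0.2]
grip_width: 0.051
gripper_force: 0.0
```

```bash
python3 -c "
from h import *
go(.497,-.022,.2,5.8)
go(.434,.034,.2,76.8)"
```

```text
yaw now 90.0 rz 84.2 | dx -43.7 dy -213.9 dz -2.9 t 8.93
yaw now 90.0 rz 13.2 | dx 228.2 dy -185.1 dz -2.9 t 8.93
```

>>> {"method": "step_arm", "body": {
  "moves": [
    {"rx": 0,"ry": 0,"rz": 2.6,"dx": 40,"dy": -17,"dz": 0,"gripper": 0.2},
    {"rx": 0,"ry": 0,"rz": 2.6,"dx": 55,"dy": -24,"dz": 0,"gripper": 0.2},
    {"rx": 0,"ry": 0,"rz": 2.6,"dx": 55,"dy": -26,"dz": 0,"gripper": 0.2},
    {"rx": 0,"ry": 0,"rz": 2.6,"dx": 55,"dy": -30,"dz": 0,"gripper": 0.2},
    {"rx": 0,"ry": 0,"rz": 2.8,"dx": 50,"dy": -45,"dz": 0,"gripper": 0.2},
    {"rx": 0,"ry": 0,"rz": 0,"dx": 0,"dy": 0,"dz": 0,"gripper": 0.2},
    {"rx": 0,"ry": 0,"rz": 0,"dx": 0,"dy": 0,"dz": 0,"gripper": 0.2}
  ]
}}

```text
clock: 9.8
tcp_pos: [0.4486, 0.0341, 0.1954]
orientation: [2.461, 1.95, 0.002]
contact_force: [-0.0, -0.2, 0.4]
grip_width: 0.0514
gripper_force: 0.0
```

```bash
python3 die.py red; python3 -c "
from h import *
go(.4496,.1097,.047,76.8)"
```

```text
[0.44862883 0.03405751 0.19539578] 76.80175480995494 0.051414849270742954 0.021361051680285736
(268, 84, 49, 79) (array([447.4, 109.4]), 58.5, 36.3, 76.9)
yaw now 76.7 rz -0.1 | dx 74.4 dy -16.7 dz 148.1 t 9.85
```

>>> {"method": "step_arm", "body": {
  "moves": [
    {"rx": 0,"ry": 0,"rz": 0,"dx": 36.5,"dy": -9,"dz": 30,"gripper": 0.2},
    {"rx": 0,"ry": 0,"rz": 0,"dx": 37,"dy": -9.5,"dz": 30,"gripper": 0.2},
    {"rx": 0,"ry": 0,"rz": 0,"dx": 0,"dy": 0,"dz": 40,"gripper": 0.2},
    {"rx": 0,"ry": 0,"rz": 0,"dx": 0,"dy": 0,"dz": 30,"gripper": 0.2},
    {"rx": 0,"ry": 0,"rz": 0,"dx": 0,"dy": 0,"dz": 17,"gripper": 0.2},
    {"rx": 0,"ry": 0,"rz": 0,"dx": 0,"dy": 0,"dz": 0,"gripper": 0.2},
    {"rx": 0,"ry": 0,"rz": 0,"dx": 0,"dy": 0,"dz": 0,"gripper": -1},
    {"rx": 0,"ry": 0,"rz": 0,"dx": 0,"dy": 0,"dz": 0,"gripper": -1},
    {"rx": 0,"ry": 0,"rz": 0,"dx": 0,"dy": 0,"dz": 0,"gripper": -1},
    {"rx": 0,"ry": 0,"rz": 0,"dx": 0,"dy": 0,"dz": 0,"gripper": -1}
  ]
}}

```text
clock: 11.1
tcp_pos: [0.4479, 0.1101, 0.0483]
orientation: [2.462, 1.949, 0.003]
contact_force: [0.4, -0.6, 7.6]
grip_width: 0.0215
gripper_force: 45.9
```

```bash
python3 -c "
from h import *
p,R,psi,o=pose();print(p,psi,o['contact_force'],o['grip_width'])
a=np.radians(psi);d=np.array([.4474,.1094])-p[:2];e=1000*(d@[np.cos(a),np.sin(a)]);print('die ahead of tcp along tool x mm',e)
go(.5636,-.3364-e/1000,.2,90.2)"
```

```text
[0.44794294 0.11011542 0.04832913] 76.73739743291578 [ 0.42719958 -0.62794671  7.62758255] 0.021531860536251876
die ahead of tcp along tool x mm -0.8208984638787091
yaw now 76.7 rz -13.5 | dx -446.1 dy 114.1 dz -151.7 t 11.1
```

>>> {"method": "step_arm", "body": {
  "moves": [
    {"rx": 0,"ry": 0,"rz": 0,"dx": 0,"dy": 0,"dz": -20,"gripper": -1},
    {"rx": 0,"ry": 0,"rz": -4.5,"dx": 0,"dy": 0,"dz": -50,"gripper": -1},
    {"rx": 0,"ry": 0,"rz": -4.5,"dx": 0,"dy": 0,"dz": -50,"gripper": -1},
    {"rx": 0,"ry": 0,"rz": -4.5,"dx": 0,"dy": 0,"dz": -20,"gripper": -1},
    {"rx": 0,"ry": 0,"rz": 0,"dx": -35,"dy": 9,"dz": 0,"gripper": -1},
    {"rx": 0,"ry": 0,"rz": 0,"dx": -55,"dy": 14,"dz": 0,"gripper": -1},
    {"rx": 0,"ry": 0,"rz": 0,"dx": -55,"dy": 14,"dz": 0,"gripper": -1},
    {"rx": 0,"ry": 0,"rz": 0,"dx": -55,"dy": 14,"dz": 0,"gripper": -1},
    {"rx": 0,"ry": 0,"rz": 0,"dx": -55,"dy": 14,"dz": 0,"gripper": -1},
    {"rx": 0,"ry": 0,"rz": 0,"dx": -55,"dy": 14,"dz": 0,"gripper": -1},
    {"rx": 0,"ry": 0,"rz": 0,"dx": -55,"dy": 14,"dz": 0,"gripper": -1},
    {"rx": 0,"ry": 0,"rz": 0,"dx": -50,"dy": 13,"dz": 0,"gripper": -1},
    {"rx": 0,"ry": 0,"rz": 0,"dx": -31,"dy": 8,"dz": 0,"gripper": -1},
    {"rx": 0,"ry": 0,"rz": 0,"dx": 0,"dy": 0,"dz": 40,"gripper": -1},
    {"rx": 0,"ry": 0,"rz": 0,"dx": 0,"dy": 0,"dz": 40,"gripper": -1},
    {"rx": 0,"ry": 0,"rz": 0,"dx": 0,"dy": 0,"dz": 0,"gripper": -1},
    {"rx": 0,"ry": 0,"rz": 0,"dx": 0,"dy": 0,"dz": 0,"gripper": -1}
  ]
}}

```text
clock: 13.22
tcp_pos: [0.5637, -0.3355, 0.1088]
orientation: [2.215, 2.226, 0.001]
contact_force: [-0.1, 0.4, -0.1]
grip_width: 0.0211
gripper_force: 44.5
```

```bash
python3 -c "
from h import *
go(.5636,-.3356,.0545,90.2)"
```

```text
yaw now 90.3 rz 0.1 | dx -0.1 dy -0.1 dz 54.3 t 13.22
```

>>> {"method": "step_arm", "body": {
  "moves": [
    {"rx": 0,"ry": 0,"rz": 0,"dx": 0,"dy": 0,"dz": 30,"gripper": -1},
    {"rx": 0,"ry": 0,"rz": 0,"dx": 0,"dy": 0,"dz": 16,"gripper": -1},
    {"rx": 0,"ry": 0,"rz": 0,"dx": 0,"dy": 0,"dz": 8,"gripper": -1},
    {"rx": 0,"ry": 0,"rz": 0,"dx": 0,"dy": 0,"dz": 0,"gripper": -1},
    {"rx": 0,"ry": 0,"rz": 0,"dx": 0,"dy": 0,"dz": 0,"gripper": -1},
    {"rx": 0,"ry": 0,"rz": 0,"dx": 0,"dy": 0,"dz": 0,"gripper": -0.15},
    {"rx": 0,"ry": 0,"rz": 0,"dx": 0,"dy": 0,"dz": 0,"gripper": -0.15},
    {"rx": 0,"ry": 0,"rz": 0,"dx": 0,"dy": 0,"dz": 0,"gripper": -0.15},
    {"rx": 0,"ry": 0,"rz": 0,"dx": 0,"dy": 0,"dz": -20,"gripper": -0.15},
    {"rx": 0,"ry": 0,"rz": 0,"dx": 0,"dy": 0,"dz": -60,"gripper": -0.15},
    {"rx": 0,"ry": 0,"rz": 0,"dx": 0,"dy": 0,"dz": -60,"gripper": 0.2}
  ]
}}

```text
clock: 14.6
tcp_pos: [0.5629, -0.3352, 0.196]
orientation: [2.216, 2.227, 0.001]
contact_force: [0.6, -1.4, 0.5]
grip_width: 0.051
gripper_force: 0.0
```

>>> {"method": "step_arm", "body": {
  "moves": [
    {"rx": 0,"ry": 0,"rz": 10.5,"dx": 0,"dy": 0,"dz": 0,"gripper": 0.2},
    {"rx": 0,"ry": 0,"rz": 10.5,"dx": 0,"dy": 0,"dz": 0,"gripper": 0.2},
    {"rx": 0,"ry": 0,"rz": 10.5,"dx": 0,"dy": 0,"dz": 0,"gripper": 0.2},
    {"rx": 0,"ry": 0,"rz": 10.5,"dx": 0,"dy": 0,"dz": 0,"gripper": 0.2},
    {"rx": 0,"ry": 0,"rz": 10.5,"dx": 0,"dy": 0,"dz": 0,"gripper": 0.2},
    {"rx": 0,"ry": 0,"rz": 10.5,"dx": 0,"dy": 0,"dz": 0,"gripper": 0.2},
    {"rx": 0,"ry": 0,"rz": 10.5,"dx": 0,"dy": 0,"dz": 0,"gripper": 0.2},
    {"rx": 0,"ry": 0,"rz": 10.5,"dx": 0,"dy": 0,"dz": 0,"gripper": 0.2}
  ]
}}

```text
clock: 15.6
tcp_pos: [0.5633, -0.3352, 0.1949]
orientation: [3.137, 0.163, 0.003]
contact_force: [-0.6, 0.6, -0.7]
grip_width: 0.0513
gripper_force: 0.0
```

```bash
python3 -c "
from h import *
p,R,psi,o=pose();print(p,psi)
go(.5,-.022,.2,6)"
```

```text
[ 0.5632986  -0.33517692  0.19493276] 5.940048554751998
yaw now 5.9 rz -0.1 | dx -30.2 dy -318.1 dz -5.1 t 15.6
```

>>> {"method": "step_arm", "body": {
  "moves": [
    {"rx": 0,"ry": 0,"rz": 0,"dx": -4,"dy": -38,"dz": 0,"gripper": 0.2},
    {"rx": 0,"ry": 0,"rz": 0,"dx": -6,"dy": -56,"dz": 0,"gripper": 0.2},
    {"rx": 0,"ry": 0,"rz": 0,"dx": -5,"dy": -56,"dz": 0,"gripper": 0.2},
    {"rx": 0,"ry": 0,"rz": 0,"dx": -5,"dy": -56,"dz": 0,"gripper": 0.2},
    {"rx": 0,"ry": 0,"rz": 0,"dx": -5,"dy": -56,"dz": 0,"gripper": 0.2},
    {"rx": 0,"ry": 0,"rz": 0,"dx": -5,"dy": -56,"dz": 0,"gripper": 0.2},
    {"rx": 0,"ry": 0,"rz": 0,"dx": 0,"dy": 0,"dz": 0,"gripper": 0.2},
    {"rx": 0,"ry": 0,"rz": 0,"dx": 0,"dy": 0,"dz": 0,"gripper": 0.2}
  ]
}}

```text
clock: 16.6
tcp_pos: [0.4988, -0.0228, 0.1944]
orientation: [3.136, 0.172, 0.003]
contact_force: [0.6, -0.5, 0.2]
grip_width: 0.0516
gripper_force: 0.0
```

```bash
python3 die.py yellow; python3 -c "
from h import *
go(.5773,-.014,.047,6)"
```

```text
[ 0.49883353 -0.02278431  0.1944178 ] 6.29025918739678 0.05162556723375548 0.0225203834721324
(293, 76, 49, 81) (array([575.1, -15. ]), 59.0, 36.3, 4.9)
yaw now 6.2 rz 0.2 | dx 79.0 dy -1.3 dz 147.1 t 16.65
```

>>> {"method": "step_arm", "body": {
  "moves": [
    {"rx": 0,"ry": 0,"rz": 1.2,"dx": 0,"dy": 0,"dz": 30,"gripper": 0.2},
    {"rx": 0,"ry": 0,"rz": 0,"dx": 38,"dy": -0.5,"dz": 30,"gripper": 0.2},
    {"rx": 0,"ry": 0,"rz": 0,"dx": 38.5,"dy": -0.5,"dz": 20,"gripper": 0.2},
    {"rx": 0,"ry": 0,"rz": 0,"dx": 0,"dy": 0,"dz": 30,"gripper": 0.2},
    {"rx": 0,"ry": 0,"rz": 0,"dx": 0,"dy": 0,"dz": 22,"gripper": 0.2},
    {"rx": 0,"ry": 0,"rz": 0,"dx": 0,"dy": 0,"dz": 14,"gripper": 0.2},
    {"rx": 0,"ry": 0,"rz": 0,"dx": 0,"dy": 0,"dz": 0,"gripper": 0.2},
    {"rx": 0,"ry": 0,"rz": 0,"dx": 0,"dy": 0,"dz": 0,"gripper": -1},
    {"rx": 0,"ry": 0,"rz": 0,"dx": 0,"dy": 0,"dz": 0,"gripper": -1},
    {"rx": 0,"ry": 0,"rz": 0,"dx": 0,"dy": 0,"dz": 0,"gripper": -1},
    {"rx": 0,"ry": 0,"rz": 0,"dx": 0,"dy": 0,"dz": 0,"gripper": -1}
  ]
}}

```text
clock: 18.02
tcp_pos: [0.5753, -0.015, 0.0484]
orientation: [3.138, 0.138, 0.003]
contact_force: [-0.9, -0.7, 6.7]
grip_width: 0.0216
gripper_force: 45.3
```

```bash
python3 -c "
from h import *
p,R,psi,o=pose();print(p,psi,o['contact_force'],o['grip_width'])
a=np.radians(psi);d=np.array([.5751,-.015])-p[:2];e=1000*(d@[np.cos(a),np.sin(a)]);print('die ahead of tcp along tool x mm',e)
go(.5136,-.3366-e/1000,.2,90.2)"
```

```text
[ 0.57531209 -0.01500862  0.04836096] 5.052243812938389 [-0.87066462 -0.65120044  6.6626326 ] 0.021558288335888905
die ahead of tcp along tool x mm -0.2105074359430876
yaw now 5.1 rz -85.1 | dx -321.2 dy -62.8 dz -151.6 t 18.02
```

>>> {"method": "step_arm", "body": {
  "moves": [
    {"rx": 0,"ry": 0,"rz": 0,"dx": 0,"dy": 0,"dz": -20,"gripper": -1},
    {"rx": 0,"ry": 0,"rz": 0,"dx": 0,"dy": 0,"dz": -40,"gripper": -1},
    {"rx": 0,"ry": 0,"rz": -9.5,"dx": 0,"dy": 0,"dz": -40,"gripper": -1},
    {"rx": 0,"ry": 0,"rz": -9.5,"dx": 0,"dy": 0,"dz": -30,"gripper": -1},
    {"rx": 0,"ry": 0,"rz": -9.5,"dx": 0,"dy": 0,"dz": -10,"gripper": -1},
    {"rx": 0,"ry": 0,"rz": -9.5,"dx": 0,"dy": 0,"dz": 0,"gripper": -1},
    {"rx": 0,"ry": 0,"rz": -9.5,"dx": 0,"dy": 0,"dz": 0,"gripper": -1},
    {"rx": 0,"ry": 0,"rz": -9.5,"dx": 0,"dy": 0,"dz": 0,"gripper": -1},
    {"rx": 0,"ry": 0,"rz": -9.5,"dx": 0,"dy": 0,"dz": 0,"gripper": -1},
    {"rx": 0,"ry": 0,"rz": -9.5,"dx": 0,"dy": 0,"dz": 0,"gripper": -1},
    {"rx": 0,"ry": 0,"rz": -9.1,"dx": 0,"dy": 0,"dz": 0,"gripper": -1},
    {"rx": 0,"ry": 0,"rz": 0,"dx": -40,"dy": -8,"dz": 0,"gripper": -1},
    {"rx": 0,"ry": 0,"rz": 0,"dx": -55,"dy": -11,"dz": 0,"gripper": -1},
    {"rx": 0,"ry": 0,"rz": 0,"dx": -55,"dy": -11,"dz": 0,"gripper": -1},
    {"rx": 0,"ry": 0,"rz": 0,"dx": -55,"dy": -11,"dz": 0,"gripper": -1},
    {"rx": 0,"ry": 0,"rz": 0,"dx": -55,"dy": -11,"dz": 0,"gripper": -1},
    {"rx": 0,"ry": 0,"rz": 0,"dx": -41,"dy": -8,"dz": 0,"gripper": -1},
    {"rx": 0,"ry": 0,"rz": 0,"dx": -20,"dy": -3,"dz": 20,"gripper": -1},
    {"rx": 0,"ry": 0,"rz": 0,"dx": 0,"dy": 0,"dz": 50,"gripper": -1},
    {"rx": 0,"ry": 0,"rz": 0,"dx": 0,"dy": 0,"dz": 20,"gripper": -1}
  ]
}}

```text
clock: 20.52
tcp_pos: [0.5106, -0.3334, 0.0934]
orientation: [-2.212, -2.222, 0.001]
contact_force: [-0.2, 0.3, -1.5]
grip_width: 0.0215
gripper_force: 44.2
```

>>> {"method": "step_arm", "body": {
  "moves": [
    {"rx": 0,"ry": 0,"rz": 0,"dx": 0,"dy": 0,"dz": 0,"gripper": -1},
    {"rx": 0,"ry": 0,"rz": 0,"dx": 0,"dy": 0,"dz": 0,"gripper": -1}
  ]
}}

```text
clock: 20.78
tcp_pos: [0.5138, -0.3355, 0.0986]
orientation: [2.216, 2.225, 0.001]
contact_force: [0.1, -1.0, -0.6]
grip_width: 0.0216
gripper_force: 44.2
```

```bash
python3 -c "
from h import *
go(.5136,-.3364,.0545,90.2)"
```

```text
yaw now 90.2 rz 0.0 | dx -0.9 dy -0.2 dz 44.1 t 20.77
```

>>> {"method": "step_arm", "body": {
  "moves": [
    {"rx": 0,"ry": 0,"rz": 0,"dx": -1,"dy": 0,"dz": 20,"gripper": -1},
    {"rx": 0,"ry": 0,"rz": 0,"dx": 0,"dy": 0,"dz": 16,"gripper": -1},
    {"rx": 0,"ry": 0,"rz": 0,"dx": 0,"dy": 0,"dz": 8,"gripper": -1},
    {"rx": 0,"ry": 0,"rz": 0,"dx": 0,"dy": 0,"dz": 0,"gripper": -1},
    {"rx": 0,"ry": 0,"rz": 0,"dx": 0,"dy": 0,"dz": 0,"gripper": -1},
    {"rx": 0,"ry": 0,"rz": 0,"dx": 0,"dy": 0,"dz": 0,"gripper": -0.15},
    {"rx": 0,"ry": 0,"rz": 0,"dx": 0,"dy": 0,"dz": 0,"gripper": -0.15},
    {"rx": 0,"ry": 0,"rz": 0,"dx": 0,"dy": 0,"dz": 0,"gripper": -0.15},
    {"rx": 0,"ry": 0,"rz": 0,"dx": 0,"dy": 0,"dz": -20,"gripper": -0.15},
    {"rx": 0,"ry": 0,"rz": 0,"dx": 0,"dy": 0,"dz": -60,"gripper": -0.15},
    {"rx": 0,"ry": 0,"rz": 0,"dx": 0,"dy": 0,"dz": -60,"gripper": -0.15}
  ]
}}

```text
clock: 22.15
tcp_pos: [0.5124, -0.3368, 0.1959]
orientation: [2.218, 2.225, 0.001]
contact_force: [1.0, 0.5, 0.3]
grip_width: 0.0363
gripper_force: 0.0
```

>>> {"method": "step_arm", "body": {
  "moves": [
    {"rx": 0,"ry": 0,"rz": 10,"dx": 0,"dy": -6,"dz": -5,"gripper": -0.15},
    {"rx": 0,"ry": 0,"rz": 10,"dx": 0,"dy": -6,"dz": -5,"gripper": -0.15},
    {"rx": 0,"ry": 0,"rz": 10,"dx": 0,"dy": -6,"dz": -5,"gripper": -0.15},
    {"rx": 0,"ry": 0,"rz": 10,"dx": 0,"dy": -6,"dz": -5,"gripper": -0.15},
    {"rx": 0,"ry": 0,"rz": 10,"dx": 0,"dy": -6,"dz": -5,"gripper": -0.15},
    {"rx": 0,"ry": 0,"rz": 10,"dx": 0,"dy": -6,"dz": -5,"gripper": -0.15},
    {"rx": 0,"ry": 0,"rz": 10,"dx": 0,"dy": -6,"dz": -5,"gripper": -0.15},
    {"rx": 0,"ry": 0,"rz": 10,"dx": 0,"dy": -6,"dz": -5,"gripper": -0.15},
    {"rx": 0,"ry": 0,"rz": 10,"dx": -15,"dy": -5,"dz": -5,"gripper": -0.15},
    {"rx": 0,"ry": 0,"rz": 0,"dx": 0,"dy": 0,"dz": 0,"gripper": -0.15},
    {"rx": 0,"ry": 0,"rz": 0,"dx": 0,"dy": 0,"dz": 0,"gripper": -0.15}
  ]
}}

```text
clock: 23.52
tcp_pos: [0.461, -0.3094, 0.239]
orientation: [3.141, 0.01, 0.002]
contact_force: [-0.5, -0.4, -0.1]
grip_width: 0.0363
gripper_force: 0.0
```

```bash
cat > tray.py <<'E'
from h import *
import sys
p,R,psi,o=pose(); i=r.camera_info("wrist"); f=r.grab_frame("wrist"); cv2.imwrite(sys.argv[1],f)
print(p,psi,o["grip_width"],abs(o["qvel"]).max())
for c in("red","yellow","green","blue"):
    for b in blobs(mask(f,c),250): print(c,cv2.boundingRect(b),rect(i,b,.006 if c=="blue" else .024))
E
python3 tray.py pics/w3.png;python3 -c "
from h import *
go(.5383,-.2845,.105,0.3)"
```

```text
[ 0.46103448 -0.30938248  0.23897109] 0.3702769457596363 0.036261192812881135 0.012044078271250905
red (311, 63, 73, 50) (array([ 562. , -335.3]), 61.2, 39.7, -89.4)
red (236, 270, 84, 25) (array([ 381.5, -272.1]), 82.7, 26.0, -89.5)
yellow (311, 122, 71, 48) (array([ 513.4, -335.9]), 62.0, 40.9, -89.4)
green (188, 64, 80, 49) (array([ 561.2, -233.9]), 66.8, 39.0, -89.4)
blue (180, 35, 215, 160) (array([ 538. , -284.2]), 189.8, 141.8, -89.2)
yaw now 0.3 rz 0.0 | dx 77.4 dy -24.5 dz 133.7 t 23.57
```

View pics/w3.png

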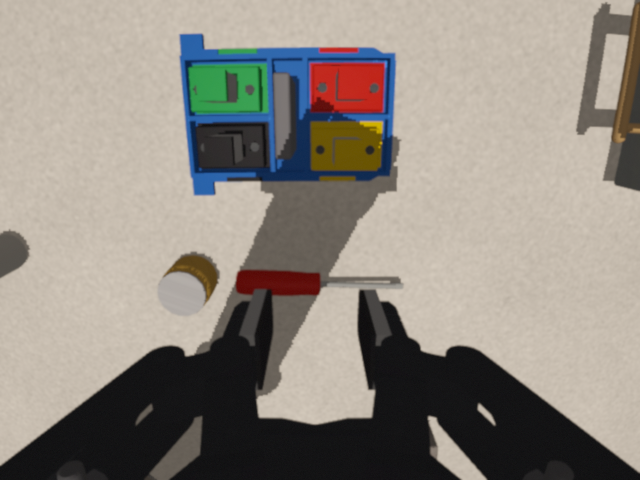

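Picture w3 shows all four dies standing flat in their own pockets: green (228,88), red (347,87), yellow (347,146), black (231,147). Now I grip the fin.

>>> {"method": "step_arm", "body": {
  "grip_force": 90,
  "moves": [
    {"rx": 0,"ry": 0,"rz": 0,"dx": 38.5,"dy": -12.5,"dz": 20,"gripper": -0.15},
    {"rx": 0,"ry": 0,"rz": 0,"dx": 38.5,"dy": -12.5,"dz": 20,"gripper": -0.15},
    {"rx": 0,"ry": 0,"rz": 0,"dx": 0,"dy": 0,"dz": 40,"gripper": -0.15},
    {"rx": 0,"ry": 0,"rz": 0,"dx": 0,"dy": 0,"dz": 30,"gripper": -0.15},
    {"rx": 0,"ry": 0,"rz": 0,"dx": 0,"dy": 0,"dz": 22,"gripper": -0.15},
    {"rx": 0,"ry": 0,"rz": 0,"dx": 0,"dy": 0,"dz": 0,"gripper": -0.15}
  ]
}}

```text
clock: 24.32
tcp_pos: [0.5365, -0.2835, 0.1043]
orientation: [-3.14, -0.007, 0.005]
contact_force: [0.5, 0.3, 0.4]
grip_width: 0.0362
gripper_force: 0.0
```

>>> {"method": "step_arm", "body": {
  "moves": [
    {"rx": 0,"ry": 0,"rz": 0,"dx": 0,"dy": 0,"dz": 22,"gripper": -0.15},
    {"rx": 0,"ry": 0,"rz": 0,"dx": 0,"dy": 0,"dz": 22,"gripper": -0.15},
    {"rx": 0,"ry": 0,"rz": 0,"dx": 0,"dy": 0,"dz": 0,"gripper": -0.15},
    {"rx": 0,"ry": 0,"rz": 0,"dx": 0,"dy": 0,"dz": 0,"gripper": -0.15}
  ]
}}

```text
clock: 24.82
tcp_pos: [0.5384, -0.2846, 0.0637]
orientation: [3.141, 0.005, 0.003]
contact_force: [0.1, 0.2, 0.2]
grip_width: 0.0361
gripper_force: 0.0
```

>>> {"method": "step_arm", "body": {
  "moves": [
    {"rx": 0,"ry": 0,"rz": 0,"dx": 0,"dy": 0,"dz": 0,"gripper": -1},
    {"rx": 0,"ry": 0,"rz": 0,"dx": 0,"dy": 0,"dz": 0,"gripper": -1},
    {"rx": 0,"ry": 0,"rz": 0,"dx": 0,"dy": 0,"dz": 0,"gripper": -1},
    {"rx": 0,"ry": 0,"rz": 0,"dx": 0,"dy": 0,"dz": 0,"gripper": -1},
    {"rx": 0,"ry": 0,"rz": 0,"dx": 0,"dy": 0,"dz": 0,"gripper": -1}
  ]
}}

```text
clock: 25.45
tcp_pos: [0.5382, -0.2849, 0.0638]
orientation: [3.14, 0.005, 0.003]
contact_force: [-0.9, -0.6, 6.4]
grip_width: 0.0109
gripper_force: 88.4
```

>>> {"method": "step_arm", "body": {
  "moves": [
    {"rx": 0,"ry": 0,"rz": 0,"dx": 0,"dy": 0,"dz": -10,"gripper": -1},
    {"rx": 0,"ry": 0,"rz": 0,"dx": 0,"dy": 0,"dz": -20,"gripper": -1},
    {"rx": 0,"ry": 0,"rz": 0,"dx": 0,"dy": 0,"dz": -30,"gripper": -1},
    {"rx": 0,"ry": 0,"rz": 0,"dx": 0,"dy": 0,"dz": -20,"gripper": -1},
    {"rx": 0,"ry": 0,"rz": 0,"dx": 0,"dy": -15,"dz": -10,"gripper": -1},
    {"rx": 0,"ry": 0,"rz": 0,"dx": 0,"dy": -30,"dz": 0,"gripper": -1},
    {"rx": 0,"ry": 0,"rz": 0,"dx": 0,"dy": -40,"dz": 0,"gripper": -1},
    {"rx": 0,"ry": 0,"rz": 0,"dx": 0,"dy": -40,"dz": 0,"gripper": -1},
    {"rx": 0,"ry": 0,"rz": 0,"dx": 0,"dy": -40,"dz": 0,"gripper": -1},
    {"rx": 0,"ry": 0,"rz": 0,"dx": 0,"dy": -40,"dz": 0,"gripper": -1},
    {"rx": 0,"ry": 0,"rz": 0,"dx": 0,"dy": -40,"dz": 0,"gripper": -1},
    {"rx": 0,"ry": 0,"rz": 0,"dx": 0,"dy": -30,"dz": 0,"gripper": -1},
    {"rx": 0,"ry": 0,"rz": 0,"dx": 0,"dy": -10,"dz": 0,"gripper": -1}
  ]
}}

```text
clock: 27.08
tcp_pos: [0.5355, 0.0046, 0.1522]
orientation: [-3.14, -0.012, 0.002]
contact_force: [-0.4, -1.1, -6.6]
grip_width: 0.0111
gripper_force: 88.2
```

```bash
python3 - <<'E'
from h import *
i=r.camera_info("top"); f=r.grab_frame("top")
cv2.imwrite("pics/dock.png",cv2.resize(f[170:255,110:215],None,fx=7,fy=7,interpolation=cv2.INTER_NEAREST))
g=cv2.cvtColor(f,cv2.COLOR_BGR2HSV)
# predicted outline of a dock at (602,322), 94.4 deg
a=np.radians(94.4);ex=np.array([np.cos(a),np.sin(a)]);ey=np.array([-ex[1],ex[0]])
P=[[*(np.array([.602,.322])+x*ex+y*ey),z] for z,y in((.015,.056),(.015,-.056)) for x in(-.077,.095)]
print(proj(i,P).round(1).tolist())
for c in (150,165,180,195): print(c,f[175:250,c].mean(1).round().astype(int).tolist())
E
```

```text
[[201.1, 232.2], [132.4, 237.5], [198.4, 187.4], [130.2, 192.9]]
150 [131, 126, 129, 129, 126, 132, 130, 129, 127, 124, 114, 108, 112, 118, 113, 109, 100, 129, 130, 127, 130, 126, 129, 125, 126, 127, 125, 129, 129, 125, 127, 130, 127, 126, 127, 126, 127, 131, 129, 125, 128, 123, 123, 123, 127, 128, 126, 125, 125, 121, 122, 121, 119, 126, 123, 124, 128, 131, 132, 131, 130, 121, 114, 110, 116, 120, 114, 103, 110, 125, 127, 130, 129, 126, 128]
165 [133, 128, 127, 129, 128, 124, 127, 126, 122, 111, 113, 114, 115, 114, 102, 91, 131, 128, 124, 124, 126, 126, 130, 131, 126, 125, 123, 126, 127, 133, 132, 129, 128, 127, 123, 128, 130, 127, 129, 128, 124, 125, 125, 127, 130, 130, 126, 120, 123, 128, 127, 128, 130, 127, 127, 127, 125, 127, 130, 130, 118, 115, 116, 118, 117, 114, 96, 112, 130, 130, 128, 129, 129, 130, 128]
180 [131, 127, 127, 126, 125, 128, 130, 121, 111, 112, 112, 114, 115, 101, 62, 81, 131, 131, 132, 127, 122, 125, 124, 123, 128, 131, 126, 123, 125, 127, 126, 124, 124, 124, 125, 129, 127, 129, 128, 126, 122, 122, 125, 128, 124, 121, 122, 123, 126, 126, 127, 129, 126, 128, 125, 125, 125, 122, 122, 118, 117, 115, 114, 120, 112, 91, 107, 126, 126, 128, 124, 122, 129, 127, 128]
195 [126, 128, 133, 130, 134, 128, 119, 108, 117, 115, 112, 111, 89, 91, 125, 130, 133, 131, 131, 131, 128, 128, 126, 127, 125, 126, 128, 129, 131, 129, 134, 133, 126, 128, 125, 126, 126, 127, 130, 124, 120, 124, 124, 129, 124, 123, 124, 129, 128, 126, 127, 122, 122, 126, 126, 126, 127, 98, 99, 116, 118, 115, 116, 117, 101, 115, 124, 126, 127, 125, 126, 123, 124, 125, 127]
```

View pics/dock.png

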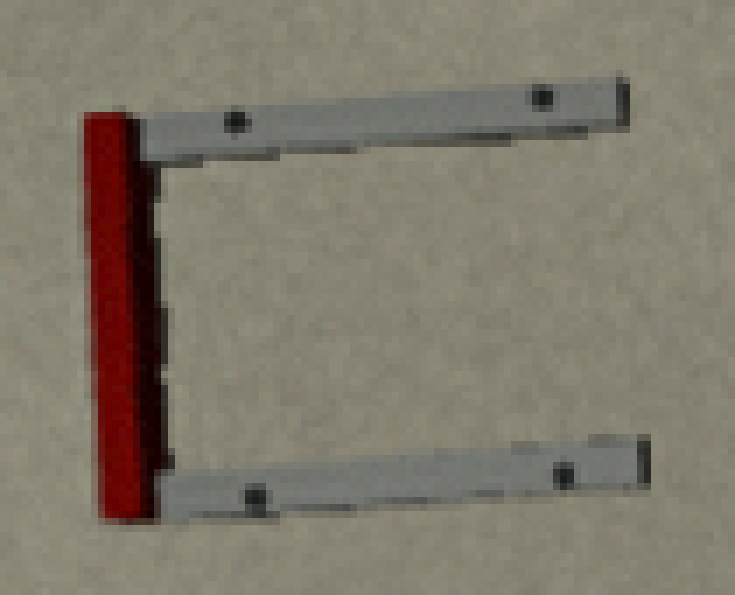

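The dock crop shows the stop at cols 85–155 and bolts at (236,121), (541,97), (255,496) and (563,475). The rail mouth ends are at x≈615 and 638.

```bash
python3 - <<'E'
from h import *
i=r.camera_info("top")
def W(pts,z): return ray(i,(np.array(pts,float)+.5)/7-.5+[110,170],z)[:,:2]*1000
B=W([(236,121),(541,97),(255,496),(563,475)],.015)
ang=lambda d: np.degrees(np.arctan2(d[1],d[0]))
print("bolts",B.round(1).tolist()); print("angles",ang(B[0]-B[1]),ang(B[2]-B[3]),"cross",ang(B[0]+B[1]-B[2]-B[3]))
c=B.mean(0)
L=W([(145,161),(615,131),(160,473),(638,437)],.015)
print("lips",L.round(1).tolist(),ang(L[0]-L[1]),ang(L[2]-L[3]))
M=W([(614,78),(614,130),(637,438),(637,490)],.015).mean(0);print("mouth",M)
S=W([(88,115),(102,520),(126,115),(147,520)],.03);print("stop",S.round(1).tolist(),ang(S[0]-S[1]),ang(S[2]-S[3]))
for A in(93.5,94,94.4):
    a=np.radians(A);ex=np.array([np.cos(a),np.sin(a)]);ey=np.array([-ex[1],ex[0]]);o=np.array([602,322.])
    print(A,"lat bolts",(c-o)@ey,"lips",(L.mean(0)-o)@ey,"lip ys",((L-o)@ey).round(1),"mouth x",(M-o)@ex,(M-o)@ey,"stop faces",((S-o)@ex).round(1),"mid y",(S.mean(0)-o)@ey)
go(.5355,.0,.1522,184)
E
```

```text
bolts [[665.7, 388.3], [673.9, 278.7], [531.6, 378.1], [539.0, 268.4]]
angles 94.29336364597042 93.85940841582705 cross 4.358525152716315
lips [[651.4, 420.8], [661.6, 252.0], [539.8, 412.4], [552.5, 242.0]] 93.45643596580926 94.25015671813
mouth [607.10378799 247.34619441]
stop [[665.6, 436.6], [522.3, 427.6], [665.5, 422.9], [522.3, 411.5]] 3.595434974485696 4.5375307966217004
93.5 lat bolts -0.9403492250949571 lips 0.09149494136587825 lip ys [-55.3 -55.2  56.6  54.3] mouth x -74.8261400012868 -0.5367625971259924 stop faces [110.5 110.2  96.9  94.2] mid y 1.8220151896239891
94 lat bolts -0.9955641804199739 lips 0.005765853654115825 lip ys [-56.2 -54.6  55.7  55. ] mouth x -74.82797492901368 0.11623080807650975 stop faces [109.9 110.9  96.2  94.9] mid y 0.9235217761651618
94.4 lat bolts -1.0396817587524247 lips -0.06281804603961631 lip ys [-56.8 -54.   55.1  55.5] mouth x -74.8253399865221 0.638621546162492 stop faces [109.4 111.4  95.7  95.4] mid y 0.20467312340968377
yaw now 0.4 rz -183.6 | dx 0.5 dy -4.6 dz 0.0 t 27.12
```

>>> {"method": "step_arm", "body": {
  "moves": [
    {"rx": 0,"ry": 0,"rz": -5,"dx": 0,"dy": 0,"dz": 0,"gripper": -1},
    {"rx": 0,"ry": 0,"rz": -8,"dx": 0,"dy": 0,"dz": 0,"gripper": -1},
    {"rx": 0,"ry": 0,"rz": -10.2,"dx": 0,"dy": 0,"dz": 0,"gripper": -1},
    {"rx": 0,"ry": 0,"rz": -10.2,"dx": 0,"dy": 0,"dz": 0,"gripper": -1},
    {"rx": 0,"ry": 0,"rz": -10.2,"dx": 0,"dy": 0,"dz": 0,"gripper": -1},
    {"rx": 0,"ry": 0,"rz": -10.2,"dx": 0,"dy": 0,"dz": 0,"gripper": -1},
    {"rx": 0,"ry": 0,"rz": -10.2,"dx": 0,"dy": 0,"dz": 0,"gripper": -1},
    {"rx": 0,"ry": 0,"rz": -10.2,"dx": 0,"dy": 0,"dz": 0,"gripper": -1},
    {"rx": 0,"ry": 0,"rz": -10.2,"dx": 0,"dy": 0,"dz": 0,"gripper": -1},
    {"rx": 0,"ry": 0,"rz": -10.2,"dx": 0,"dy": 0,"dz": 0,"gripper": -1},
    {"rx": 0,"ry": 0,"rz": -10.2,"dx": 0,"dy": 0,"dz": 0,"gripper": -1},
    {"rx": 0,"ry": 0,"rz": -10.2,"dx": 0,"dy": 0,"dz": 0,"gripper": -1},
    {"rx": 0,"ry": 0,"rz": -10.2,"dx": 0,"dy": 0,"dz": 0,"gripper": -1},
    {"rx": 0,"ry": 0,"rz": -10.2,"dx": 0,"dy": 0,"dz": 0,"gripper": -1},
    {"rx": 0,"ry": 0,"rz": -10.2,"dx": 0,"dy": 0,"dz": 0,"gripper": -1},
    {"rx": 0,"ry": 0,"rz": -10.2,"dx": 0,"dy": 0,"dz": 0,"gripper": -1},
    {"rx": 0,"ry": 0,"rz": -10.2,"dx": 0,"dy": 0,"dz": 0,"gripper": -1},
    {"rx": 0,"ry": 0,"rz": -10.2,"dx": 0,"dy": 0,"dz": 0,"gripper": -1},
    {"rx": 0,"ry": 0,"rz": -7.5,"dx": 0,"dy": 0,"dz": 0,"gripper": -1},
    {"rx": 0,"ry": 0,"rz": 0,"dx": 0,"dy": 0,"dz": 0,"gripper": -1}
  ]
}}

```text
clock: 29.62
tcp_pos: [0.5361, -0.0009, 0.1518]
orientation: [0.1, -3.139, 0.001]
contact_force: [0.1, -0.7, -7.9]
grip_width: 0.0108
gripper_force: 88.2
```

```bash
python3 - <<'E'
from h import *
a=np.radians(94.1)
x,y=np.array([.602,.322])-.19*np.array([np.cos(a),np.sin(a)])
print(x,y); go(x,y,.07,-175.9)
E
```

```text
0.6155845144232103 0.13248625124312066
yaw now -176.3 rz -0.4 | dx -88.8 dy 127.3 dz 81.8 t 29.62
```

>>> {"method": "step_arm", "body": {
  "moves": [
    {"rx": 0,"ry": 0,"rz": -0.4,"dx": -10,"dy": 14,"dz": 0,"gripper": -1},
    {"rx": 0,"ry": 0,"rz": 0,"dx": -24,"dy": 35,"dz": 0,"gripper": -1},
    {"rx": 0,"ry": 0,"rz": 0,"dx": -28,"dy": 40,"dz": 0,"gripper": -1},
    {"rx": 0,"ry": 0,"rz": 0,"dx": -20,"dy": 28,"dz": 0,"gripper": -1},
    {"rx": 0,"ry": 0,"rz": 0,"dx": -7,"dy": 10,"dz": 20,"gripper": -1},
    {"rx": 0,"ry": 0,"rz": 0,"dx": 0,"dy": 0,"dz": 30,"gripper": -1},
    {"rx": 0,"ry": 0,"rz": 0,"dx": 0,"dy": 0,"dz": 20,"gripper": -1},
    {"rx": 0,"ry": 0,"rz": 0,"dx": 0,"dy": 0,"dz": 10,"gripper": -1},
    {"rx": 0,"ry": 0,"rz": 0,"dx": 0,"dy": 0,"dz": 0,"gripper": -1},
    {"rx": 0,"ry": 0,"rz": 0,"dx": 0,"dy": 0,"dz": 0,"gripper": -1}
  ]
}}

```text
clock: 30.88
tcp_pos: [0.6167, 0.1342, 0.0733]
orientation: [-0.116, 3.138, 0.001]
contact_force: [0.1, 0.6, -8.0]
grip_width: 0.011
gripper_force: 88.4
```

```bash
python3 - <<'E'
from h import *
go(.61558,.13249,.0638,-175.9)
f=r.grab_frame("top"); i=r.camera_info("top")
cv2.imwrite("pics/mouth.png",cv2.resize(f[165:260,110:305],None,fx=4,fy=4,interpolation=cv2.INTER_CUBIC))
E
```

```text
yaw now -175.8 rz 0.1 | dx 1.3 dy -1.6 dz 9.5 t 30.88
```

View pics/mouth.png

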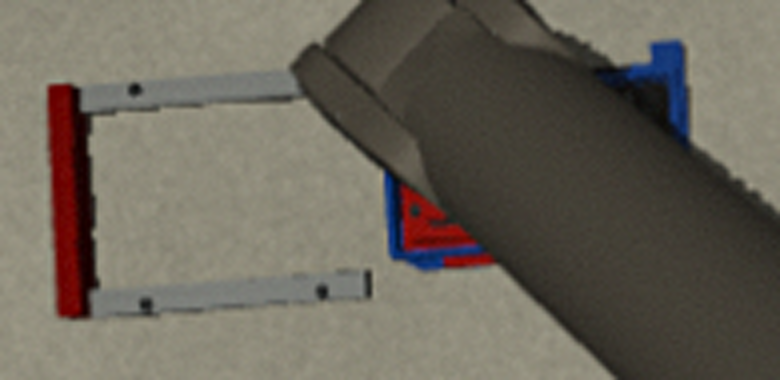

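The tray now sits just clear of the mouth, nose (red end) at x≈390 facing the stop and in line with the rails. I lower it to the bench and correct sideways by 1.3 mm.

>>> {"method": "step_arm", "body": {
  "moves": [
    {"rx": 0,"ry": 0,"rz": 0,"dx": 1.2,"dy": 0,"dz": 5,"gripper": -1},
    {"rx": 0,"ry": 0,"rz": 0,"dx": 0,"dy": 0,"dz": 3,"gripper": -1},
    {"rx": 0,"ry": 0,"rz": 0,"dx": 0,"dy": 0,"dz": 1.2,"gripper": -1},
    {"rx": 0,"ry": 0,"rz": 0,"dx": 0,"dy": 0,"dz": 0,"gripper": -1},
    {"rx": 0,"ry": 0,"rz": 0,"dx": 0,"dy": 0,"dz": 0,"gripper": -1}
  ]
}}

```text
clock: 31.55
tcp_pos: [0.6147, 0.1337, 0.0638]
orientation: [0.117, -3.139, 0.001]
contact_force: [-3.9, -3.5, 3.4]
grip_width: 0.0109
gripper_force: 90.1
```

```bash
python3 - <<'E'
from h import *
go(.602,.322,.0638,-175.9)
E
```

```text
yaw now -175.7 rz 0.2 | dx -0.8 dy 188.7 dz -0.0 t 31.55
```

>>> {"method": "step_arm", "body": {
  "moves": [
    {"rx": 0,"ry": 0,"rz": 0.1,"dx": -0.4,"dy": 6,"dz": 0,"gripper": -1},
    {"rx": 0,"ry": 0,"rz": 0,"dx": -0.4,"dy": 12,"dz": 0,"gripper": -1},
    {"rx": 0,"ry": 0,"rz": 0,"dx": 0,"dy": 14,"dz": 0,"gripper": -1},
    {"rx": 0,"ry": 0,"rz": 0,"dx": 0,"dy": 14,"dz": 0,"gripper": -1},
    {"rx": 0,"ry": 0,"rz": 0,"dx": 0,"dy": 14,"dz": 0,"gripper": -1},
    {"rx": 0,"ry": 0,"rz": 0,"dx": 0,"dy": 10,"dz": 0,"gripper": -1},
    {"rx": 0,"ry": 0,"rz": 0,"dx": 0,"dy": 0,"dz": 0,"gripper": -1}
  ]
}}

```text
clock: 32.42
tcp_pos: [0.6115, 0.2051, 0.0638]
orientation: [-0.116, 3.137, 0.003]
contact_force: [2.9, 0.7, -0.3]
grip_width: 0.0111
gripper_force: 89.5
```

```bash
python3 - <<'E'
from h import *
go(.602,.322,.0638,-175.9)
E
```

```text
yaw now -175.8 rz 0.1 | dx 1.1 dy 117.3 dz 0.0 t 32.42
```

>>> {"method": "step_arm", "body": {
  "moves": [
    {"rx": 0,"ry": 0,"rz": 0.1,"dx": 0.5,"dy": 8,"dz": 0,"gripper": -1},
    {"rx": 0,"ry": 0,"rz": 0,"dx": 0.5,"dy": 14,"dz": 0,"gripper": -1},
    {"rx": 0,"ry": 0,"rz": 0,"dx": 0,"dy": 14,"dz": 0,"gripper": -1},
    {"rx": 0,"ry": 0,"rz": 0,"dx": 0,"dy": 14,"dz": 0,"gripper": -1},
    {"rx": 0,"ry": 0,"rz": 0,"dx": 0,"dy": 14,"dz": 0,"gripper": -1},
    {"rx": 0,"ry": 0,"rz": 0,"dx": 0,"dy": 14,"dz": 0,"gripper": -1},
    {"rx": 0,"ry": 0,"rz": 0,"dx": 0,"dy": 14,"dz": 0,"gripper": -1},
    {"rx": 0,"ry": 0,"rz": 0,"dx": 0,"dy": 12,"dz": 0,"gripper": -1},
    {"rx": 0,"ry": 0,"rz": 0,"dx": 0,"dy": 5,"dz": 0,"gripper": -1},
    {"rx": 0,"ry": 0,"rz": 0,"dx": 0,"dy": 0,"dz": 0,"gripper": -1},
    {"rx": 0,"ry": 0,"rz": 0,"dx": 0,"dy": 0,"dz": 0,"gripper": -1}
  ]
}}

```text
clock: 33.8
tcp_pos: [0.603, 0.3114, 0.0638]
orientation: [-0.109, 3.138, -0.002]
contact_force: [0.7, -4.8, 4.8]
grip_width: 0.0108
gripper_force: 90.2
```

```bash
python3 - <<'E'
from h import *
go(.602,.322,.0638,-175.9); print(pose()[3]["contact_force"])
E
```

```text
yaw now -176.0 rz -0.1 | dx 0.2 dy 10.7 dz 0.0 t 33.8
[ 0.742715   -4.7975035   4.76895985]
```

Nearly home, so I creep on until the stop pushes back.

>>> {"method": "step_arm", "body": {
  "moves": [
    {"rx": 0,"ry": 0,"rz": 0,"dx": 0,"dy": 4,"dz": 0,"gripper": -1},
    {"rx": 0,"ry": 0,"rz": 0,"dx": 0,"dy": 3,"dz": 0,"gripper": -1},
    {"rx": 0,"ry": 0,"rz": 0,"dx": 0,"dy": 2,"dz": 0,"gripper": -1},
    {"rx": 0,"ry": 0,"rz": 0,"dx": 0,"dy": 0,"dz": 0,"gripper": -1},
    {"rx": 0,"ry": 0,"rz": 0,"dx": 0,"dy": 0,"dz": 0,"gripper": -1}
  ]
}}

```text
clock: 34.42
tcp_pos: [0.6028, 0.319, 0.0638]
orientation: [-0.107, 3.138, -0.005]
contact_force: [1.9, -9.0, 7.0]
grip_width: 0.0113
gripper_force: 90.5
```

>>> {"method": "step_arm", "body": {
  "moves": [
    {"rx": 0,"ry": 0,"rz": 0,"dx": 0,"dy": 1.5,"dz": 0,"gripper": -1},
    {"rx": 0,"ry": 0,"rz": 0,"dx": 0,"dy": 0,"dz": 0,"gripper": -1}
  ]
}}

```text
clock: 34.67
tcp_pos: [0.6028, 0.3191, 0.0638]
orientation: [-0.106, 3.139, -0.008]
contact_force: [-0.3, -12.8, 9.5]
grip_width: 0.0113
gripper_force: 90.9
```

>>> {"method": "step_arm", "body": {
  "moves": [
    {"rx": 0,"ry": 0,"rz": 0,"dx": 0,"dy": 2,"dz": 0,"gripper": -1},
    {"rx": 0,"ry": 0,"rz": 0,"dx": 0,"dy": 0,"dz": 0,"gripper": -1},
    {"rx": 0,"ry": 0,"rz": 0,"dx": 0,"dy": 0,"dz": 0,"gripper": -1}
  ]
}}

```text
clock: 35.05
tcp_pos: [0.6029, 0.3191, 0.0639]
orientation: [-0.104, 3.139, -0.013]
contact_force: [-1.3, -18.7, 14.2]
grip_width: 0.0107
gripper_force: 91.4
```

>>> {"method": "step_arm", "body": {
  "moves": [
    {"rx": 0,"ry": 0,"rz": 0,"dx": 0,"dy": -3,"dz": 0,"gripper": -1},
    {"rx": 0,"ry": 0,"rz": 0,"dx": 0,"dy": 0,"dz": 0,"gripper": -1},
    {"rx": 0,"ry": 0,"rz": 0,"dx": 0,"dy": 0,"dz": 0,"gripper": -0.15},
    {"rx": 0,"ry": 0,"rz": 0,"dx": 0,"dy": 0,"dz": 0,"gripper": -0.15},
    {"rx": 0,"ry": 0,"rz": 0,"dx": 0,"dy": 0,"dz": 0,"gripper": -0.15},
    {"rx": 0,"ry": 0,"rz": 0,"dx": 0,"dy": 0,"dz": 0,"gripper": -0.15},
    {"rx": 0,"ry": 0,"rz": 0,"dx": 0,"dy": 0,"dz": -20,"gripper": -0.15},
    {"rx": 0,"ry": 0,"rz": 0,"dx": 0,"dy": 0,"dz": -50,"gripper": -0.15},
    {"rx": 0,"ry": 0,"rz": 0,"dx": 0,"dy": 0,"dz": -60,"gripper": -0.15},
    {"rx": 0,"ry": 0,"rz": 0,"dx": 0,"dy": 0,"dz": -50,"gripper": -0.15},
    {"rx": 0,"ry": 0,"rz": 0,"dx": -40,"dy": 0,"dz": 0,"gripper": -0.15},
    {"rx": 0,"ry": 0,"rz": 0,"dx": -37,"dy": 0,"dz": 0,"gripper": -0.15},
    {"rx": 0,"ry": 0,"rz": 0,"dx": 0,"dy": 0,"dz": 0,"gripper": -0.15},
    {"rx": 0,"ry": 0,"rz": 0,"dx": 0,"dy": 0,"dz": 0,"gripper": -0.15}
  ]
}}

```text
clock: 36.8
tcp_pos: [0.677, 0.3281, 0.2439]
orientation: [0.113, -3.139, -0.001]
contact_force: [-0.6, 0.3, 0.4]
grip_width: 0.0366
gripper_force: 0.0
```

```bash
python3 tray.py pics/end.png
```

```text
[0.6769895  0.32805196 0.2439328 ] -175.87733274790563 0.036582148948458945 0.018372334531440642
red (412, 32, 35, 169) (array([593. , 423.2]), 144.5, 21.8, 4.2)
red (332, 66, 74, 49) (array([572.4, 367.7]), 62.7, 39.5, -85.6)
yellow (331, 124, 72, 49) (array([621.8, 371.2]), 63.1, 42.5, -85.7)
green (213, 66, 77, 50) (array([579.9, 266.7]), 66.7, 39.7, -85.5)
blue (205, 38, 212, 157) (array([600.4, 319.7]), 189.7, 140.7, -86.0)
blue (172, 281, 197, 139) (array([861.1, 294.8]), 218.2, 185.7, -84.3)
```

View pics/end.png

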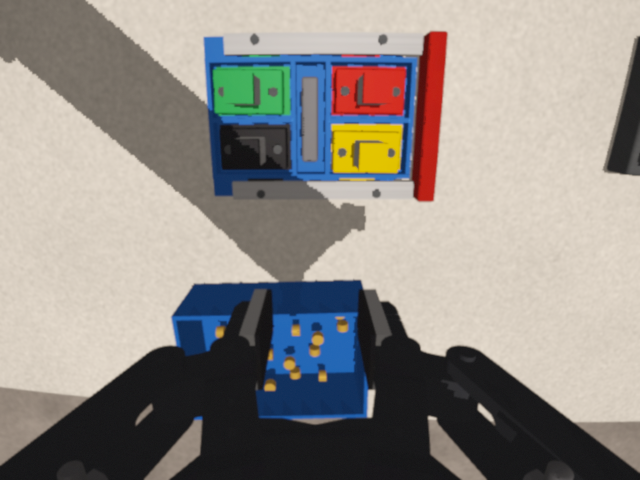

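The last view shows the tray in the rails with its nose against the red stop (x≈415), ears just short of the rail ends, and all four dies in their own pockets.

```bash
python3 -c "
from bench import r
print(r.hand_in())"
```

```text
the job is handed in; nothing more can be done
None
```

The job is handed in at about 37 s of the 72 s allowed: all four dies stand in their own pockets and the turned tray is pushed home against the red stop, confirmed by the last picture and about 19 N of push-back, though the hand-in gave no verdict.

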